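Seat the filter carriage in its spring detent

ROBOT

A 7-joint arm with a two-finger parallel gripper is mounted at the origin on the work surface. World frame = base frame: x ahead of the robot, y to its left, z up, the work surface at z = 0. Lengths are in m, angles in degrees, forces in N, time in s.
With the tool pointing down it reaches from about 0.425 to 0.95 m from the base axis. Payload 16.7 kg.
Tool frame: the origin (TCP) lies at the very end of the fingers, on their centre line; the grasp point (between the pads) lies pinch_z behind it (pinch_z is the distance from the TCP to the grasp point, in m); x points along the fingers, y is the direction in which the jaws open and shut, and the axes are right-handed (so a half turn about x gives the same grasp; the last joint's range is limited). The gripper opens to 94 mm and grips with 3 to 60 N. Pads are 16 mm wide; open, the fingers measure 119 mm over their backs; the gripper's body (75 mm by 177 mm) begins 78 mm behind the grasp point.
Start: joints at [55.09, 24.414, 4.234, 92.017, -1.954, 63.644, -3.845], TCP at [0.3, -0.605, 0.205] pointing down, gripper open.
Joint ranges: [-163.25, 163.25], [-28.42, 122.38], [-70.27, 78.77], [12.13, 141.07], [-58.53, 238.53], [9.26, 117.41], [-156.51, 156.51]. Speed limits (degrees/s): [108.29, 108.29, 136.94, 136.94, 172.46, 172.46, 172.46].

INTERFACE

Orientations are given as [roll, pitch, yaw] about the fixed x, y, z axes, in that order (R = Rz(yaw) Ry(pitch) Rx(roll)).
In Python, from workcell import * gives the robot as it stands.
- The arm moves only by the tool carry_out, never from a script. Its argument "plan" is a list of rows, each an object of numbers: "gripper": the finger opening in m, from 0 to 0.094; "x", "y", "z": the shift along the tool's x, y, z in m; "ax", "ay", "az": the turn, a rotation vector about the tool's x, y, z in rad. A call has 1 to 20 rows; each row shifts and turns the pose as measured when the row begins, along the tool's axes as they then stand; what a row does not reach is not made up. A row lasts 1/12 s, in which the tool goes at most 41.7 mm and 7.16 degrees, less where a joint would pass 70% of its speed; a pose out of reach is approached as far as the arm can. A call is refused whole if a number of a shift passes 0.0417 or a number of a turn 0.125, either way. A call with a gripper value outside its range is refused whole. The fingers move at their own pace and stop on an object; "squeeze" is the grip in N (left out, the last holds). Time passes only in rows, so rows that do not move let the fingers close. It gives the time, the measured TCP pose, the force and the opening at its end, in the units of the state.
- read_state(): the state, without advancing time (a new reading comes with each control period).
- grab_frame(name): name is "side" or "top"; returns a dict with "frame" (384x512x3 uint8, red, green, blue), "intrinsics" (3x3 intrinsics, pixels), "world_from_camera" (4x4, takes a point from camera to world coordinates). Camera axes: x right, y up, looking along -z (the intrinsics and any distortion apply to the point x, -y, -z); pixel columns grow to the right and rows downward; lengths in m; the calibration is good to about 2 mm. A picture is of the moment at which its call begins. There is no depth.
- sign_off(): hands the job in, once; it reports no verdict.
The state is a dict: "t": time; "joint_positions": joint angles; "joint_velocities": joint speeds; "joint_efforts": joint torques, N m; "eef_pos": TCP position; "orientation": TCP orientation; "force": force on the tool from outside, world axes, zero at the start; "moment": the same for the moment, N m; "gripper_width": finger opening in m.
Only numpy, scipy, OpenCV 4.12 (cv2) and the standard library are available. Lean on these libraries where they do the work, as an engineer would, in place of code of your own. Each camera call takes 0.05 s, during which the arm holds its last target.

TASK

Push the carriage that carries the round filter into its housing until its spring detent has clearly caught it, so that it stays in by itself when you let go. Push gently: where the detent sits must be felt, and the carriage must not be forced against the rubber buffer behind it (no more than 30 N). Leave the other carriage out and everything else where it is.

Things in the scene. Friction and masses are not known exactly. Their poses are not given: they have to be found in the camera images.
- unit_filter: Filter unit (left or right varies). Fixed. White housing 170 long (x 0 to 170), 120 wide, 86 high; before it a bed (x -146 to 0, 84 wide) with 28 mm high rails guiding an aluminium carriage, which enters a slot in the front. Origin on the bench, mid-width, in the front face's plane; x along the slide into the housing (push direction, within 0.3 rad of straight away from the robot), z up.
- carriage_filter (a joint): Carriage slid in, m: 0 = out (start), grows inward. A return spring (1.6 N out, 3 N in, friction 0.5 N) pushes it right out unless the detent has caught. Seat unknown: somewhere from 0.055 to 0.090. The push peaks at 8 to 14 N about 11 mm before it, drops as the ball snaps in; 2 mm past it a rubber buffer adds 3 N per mm. Over 30 N is forced.
- tab_filter (a point): Centre of the push face (towards the robot, square to the slide) of the filter carriage's upright tab: a plate 50 wide across the slide, 10 thick, from 24 to 78 mm above the bench; this point is 55 mm up and at x = -130 in the unit's frame when the carriage is out. Moves with the carriage. The bench before the tab is free.
- insert_filter (a point): Centre of the round filter (a dark ring of 46 mm diameter around a glass disc) lying flat on the filter carriage, 65 mm further along the slide than the tab's push face and 30 mm above the bench.
- unit_stop: The other unit: same housing, bed, carriage and frame as unit_filter, but its carriage bears a square finned plate in place of the round filter. Fixed; stands on the other side (left or right varies).
- carriage_stop (a joint): The other carriage's travel, m: 0 = fully out, grows as it is pushed in (return spring as on the filter carriage). It is to be left out (not pushed in by more than 10 mm).
- insert_stop (a point): Centre of the other carriage's insert: a square dark 46 mm plate with five raised fins, in the place that the round filter has on the filter carriage.
- vial: Small closed bottle, 32 diameter, 70 high, loose, stands between the two units; origin under its centre. Leave it standing.
- dish: Closed round culture dish, 90 diameter, 16 high, loose, far left; origin under its centre. Leave alone.
- beaker: White open cup, 70 diameter, 90 high, loose, far right; origin under its centre. Leave alone.

How it is judged:
By the outcome, as a careful person would: the job done as asked, in the order asked, and still so for the second after the job is handed in, with the robot touching nothing.
It also fails if it takes over 40 s, if anything falls off the work surface, if the arm or the gripper's body presses on something with over 40 N, if the wrist force passes 120 N, or if a joint passes its speed limit or range.

## Working session

There is one attempt and no reset: what is moved stays moved. The work goes in short steps, Python scripts to look and compute and a tool call to move; the robot and the scene stay as the last step left them, time stands still between calls to the robot, and variables do not carry over. Pictures are saved under pics/ and viewed, and the job is handed in when it is done.

Besides the shell and the picture viewer there is one more tool, called after "Emit:" as name([rows], argument=value, ...), one row to a line, values as JSON. carry_out: Moves the arm, as the interface text tells. Its arguments: {"type":"object","properties":{"plan":{"type":"array","items":{"type":"object","properties":{"gripper":{"type":"number"},"x":{"type":"number"},"y":{"type":"number"},"z":{"type":"number"},"ax":{"type":"number"},"ay":{"type":"number"},"az":{"type":"number"}}}},"squeeze":{"type":"number"}},"required":["plan"]}

```bash
mkdir -p pics
python3 - <<'E'
from workcell import *
import cv2
s=read_state()
for k,v in s.items(): print(k,v)
for n in("top","side"):
    g=grab_frame(n); cv2.imwrite(f"pics/{n}0.png",g["frame"][:,:,::-1]); print(n,g["intrinsics"],g["world_from_camera"],[k for k in g])
E
```

```text
t 0.0
joint_positions [55.09073463 24.44833918  4.23030106 92.05189536 -1.95384747 63.64473346
 -3.84495868]
joint_velocities [ 0.0883165  -0.01621533 -0.01532664 -0.04171729 -0.04943255 -0.06045635
  0.00709033]
joint_efforts [ 3.22825235e-04 -9.35824871e+01  3.66720669e+00 -4.54197764e+01
 -4.88910056e-02  2.01649347e-02  1.31175366e-04]
eef_pos [ 0.29931832 -0.60451154  0.20479302]
orientation [-86.23617002  89.9271517  120.10607011]
force [-0.22511148  0.03988601  0.41119537]
moment [ 0.06163217 -0.02046062  0.02477795]
gripper_width 0.0939153900356597
top [[404.03488214   0.         255.51091645]
 [  0.         404.03488214 183.33208573]
 [  0.           0.           1.        ]] [[-1.59854445e-02  9.96714514e-01 -7.94017864e-02  4.87893283e-01]
 [-9.99870341e-01 -1.60890622e-02 -6.65349874e-04  1.57386428e-02]
 [-1.94066416e-03  7.93808554e-02  9.96842472e-01  1.22794661e+00]
 [ 0.00000000e+00  0.00000000e+00  0.00000000e+00  1.00000000e+00]] ['frame', 'intrinsics', 'world_from_camera']
side [[371.31899736   0.         255.96486014]
 [  0.         371.31899736 191.80409089]
 [  0.           0.           1.        ]] [[-0.94085956  0.23544292 -0.24361841  0.31611349]
 [-0.33872414 -0.66859408  0.66200295  0.73190274]
 [-0.00701792  0.70537124  0.70880333  0.8503625 ]
 [ 0.          0.          0.          1.        ]] ['frame', 'intrinsics', 'world_from_camera']
```

View pics/top0.png

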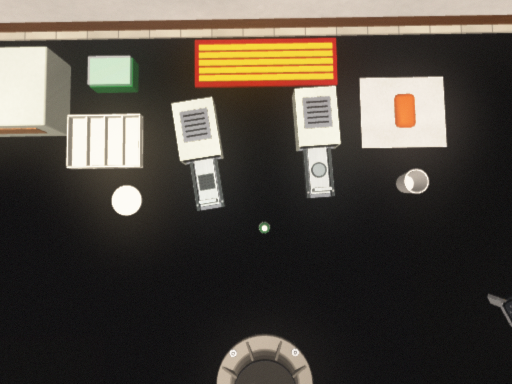

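View pics/side0.png

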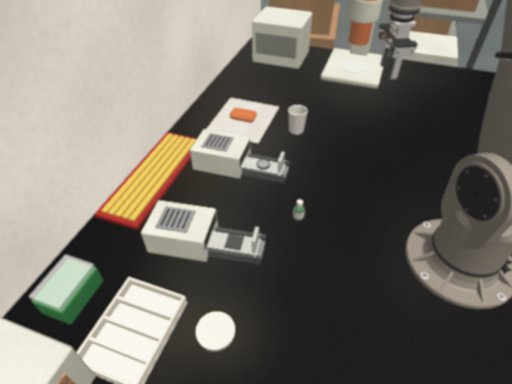

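The top view shows the round filter on the right unit at about (319,170) and the square plate on the left unit at (207,181). The vial is at (264,228). I'll zoom in on the right unit and measure it.

```bash
cat > h.py <<'E'
from workcell import *
import cv2, numpy as np
def ray(g,u,v):
    K=g["intrinsics"];T=g["world_from_camera"]
    d=np.linalg.inv(K)@[u,v,1]; d=T[:3,:3]@[d[0],-d[1],-d[2]]
    return T[:3,3],d
def onz(g,u,v,z):
    o,d=ray(g,u,v); return o+d*(z-o[2])/d[2]
def proj(g,p):
    T=g["world_from_camera"];c=T[:3,:3].T@(np.array(p)-T[:3,3]); q=g["intrinsics"]@[c[0],-c[1],-c[2]]; return q[:2]/q[2]
E
python3 - <<'E'
from h import *
g=grab_frame("top");f=g["frame"][:,:,::-1]
a=cv2.resize(f[75:210,275:365],None,fx=5.5,fy=5.5,interpolation=cv2.INTER_CUBIC)[:600] if 0 else cv2.resize(f[80:205,280:355],None,fx=4.7,fy=4.7,interpolation=cv2.INTER_CUBIC)
s=grab_frame("side");fs=s["frame"][:,:,::-1]
b=cv2.resize(fs[120:190,180:300],None,fx=3.7,fy=3.7,interpolation=cv2.INTER_CUBIC)
cv2.imwrite("pics/z.png",np.hstack([a,cv2.copyMakeBorder(b,0,a.shape[0]-b.shape[0],0,0,cv2.BORDER_CONSTANT)])[:600,:800])
# housing top: white mask
w=(f.min(2)>190).astype(np.uint8); w[:, :285]=0; w[:,350:]=0; w[:82]=0;w[200:]=0
n,l,st,c=cv2.connectedComponentsWithStats(w)
for i in range(1,n):
    if st[i,4]>30: print(st[i],c[i])
m=(w*0).astype(np.uint8)
i=1+np.argmax(st[1:,4]); m=(l==i).astype(np.uint8)
cn=max(cv2.findContours(m,0,2)[0],key=cv2.contourArea)
r=cv2.minAreaRect(cn);print(r)
for p in cv2.boxPoints(r): print(p,onz(g,*p,.086))
E
```

```text
[ 295   86   45   61 1518] [317.07839262 118.33860343]
[308 147  24  47 609] [318.25944171 170.03940887]
[314 165  10  10  83] [318.44578313 169.36144578]
((317.0172119140625, 115.70690155029297), (58.048797607421875, 41.27360534667969), 85.2363510131836)
[294.04135  88.49656] [ 0.85184657 -0.09918356  0.086     ]
[335.1724   85.06896] [ 0.85999719 -0.2182593   0.086     ]
[339.99307 142.91724] [ 0.69076958 -0.22667702  0.086     ]
[298.86203 146.34485] [ 0.68279406 -0.10896734  0.086     ]
```

View pics/z.png

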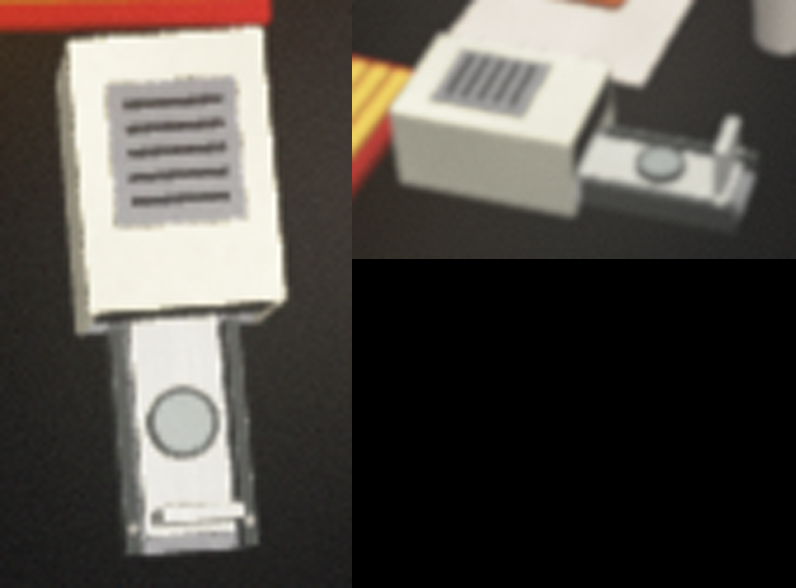

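Run:
```python
from h import *
g=grab_frame("top");s=grab_frame("side")
print("disc",onz(g,318.6,169.6,.03))
P=[(162,512),(243,503),(165,522),(243,517)]
for p in P: print("tab top",p,onz(g,280+p[0]/4.7-.4,80+p[1]/4.7-.4,.078))
# triangulate disc w/ side
us=(180+(660-352)/3.7-.4,120+163/3.7-.4); print("disc side",us,onz(s,*us,.03))
us=(180+(733-352)/3.7-.4,120+118/3.7-.4); print("tabtop side",us,onz(s,*us,.078))
v=onz(g,264,228,.07);print("vial",v)
```

```text
disc [ 0.62134448 -0.17219512  0.03      ]
tab top (162, 512) [ 0.56191116 -0.15020684  0.078     ]
tab top (243, 503) [ 0.56659101 -0.19949348  0.078     ]
tab top (165, 522) [ 0.55580645 -0.15185836  0.078     ]
tab top (243, 517) [ 0.5580816  -0.19923071  0.078     ]
disc side (262.84324324324325, 163.65405405405406) [ 0.62154909 -0.16794271  0.03      ]
tabtop side (282.572972972973, 151.4918918918919) [ 0.56239782 -0.19442932  0.078     ]
vial [ 0.45205449 -0.00563648  0.07      ]
```

Both views agree: the housing measures 169 x 119.5 mm, and the disc and tab lie where the unit's frame predicts. Push face is at about (0.557, -0.1755) and the slide yaw is about 3.4°. Next I close the gripper and align the tool.

Emit:
carry_out([
  {"gripper":0,"ax":0.1},
  {"gripper":0,"ax":0.1},
  {"gripper":0,"ax":0.1},
  {"gripper":0,"ax":0.1},
  {"gripper":0},
  {"gripper":0},
], squeeze=20)

```text
validation failed for argument at $.pl...
```

```bash
cat > w.py <<'E'
from h import *
from scipy.spatial.transform import Rotation as Ro
s=read_state(); R=Ro.from_euler('xyz',s["orientation"],degrees=True).as_matrix()
p=np.array(s["eef_pos"]); yaw=np.radians(3.4); u=np.array([np.cos(yaw),np.sin(yaw),0])
print("t",s["t"],"pos",p.round(4),"w",s["gripper_width"],"F",np.round(s["force"],2),"along",round(float(u@s["force"]),2))
print("toolz angle",np.degrees(np.arctan2(R[1,2],R[0,2])),"toolx",R[:,0].round(3))
d=p-np.array([.557,-.1755,.05]); print("rel to tab: along",round(float(d@u),4),"left",round(float(d@[-u[1],u[0],0]),4),"up",round(d[2],4))
import sys
for a in sys.argv[1:]:
    t=np.array(eval(a)); tgt=np.array([.557,-.1755,.05])+u*t[0]+np.array([-u[1],u[0],0])*t[1]+[0,0,t[2]]
    print("tool shift to",a,(R.T@(tgt-p)).round(4))
E
python3 w.py "(-.05,0,.15)"; python3 -c "
from workcell import *
print(globals().get('pinch_z'))"
```

```text
t 0.3 pos [ 0.2994 -0.6048  0.2052] w 0.09379828374863794 F [-0.19 -0.28  0.58] along -0.2
toolz angle -153.66211264035383 toolx [-0.  0. -1.]
rel to tab: along -0.2826 left -0.4133 up 0.1552
tool shift to (-.05,0,.15) [ 0.0053 -0.2899 -0.3753]
0.0188
```

The call was refused, possibly because rows need every field. I'll retry with complete rows.

Emit:
carry_out([
  {"x":0,"y":0,"z":0,"ax":0.1,"ay":0,"az":0,"gripper":0},
  {"x":0,"y":0,"z":0,"ax":0.1,"ay":0,"az":0,"gripper":0},
  {"x":0,"y":0,"z":0,"ax":0.1,"ay":0,"az":0,"gripper":0},
  {"x":0,"y":0,"z":0,"ax":0.1,"ay":0,"az":0,"gripper":0},
  {"x":0,"y":0,"z":0,"ax":0,"ay":0,"az":0,"gripper":0},
], squeeze=20)

```text
t: 0.72
eef_pos: [0.2991, -0.6046, 0.2048]
orientation: [-72.3, 89.9, 110.1]
force: [-0.3, -0.3, -1.0]
gripper_width: 0.064
```

```bash
python3 w.py "(-.05,0,.15)"
```

```text
t 0.7167 pos [ 0.2991 -0.6046  0.2048] w 0.06398170015469291 F [-0.26 -0.31 -0.98] along -0.27
toolz angle -177.58974711991277 toolx [-0.     0.001 -1.   ]
rel to tab: along -0.2829 left -0.4131 up 0.1548
tool shift to (-.05,0,.15) [ 0.0052 -0.417  -0.2257]
```

Emit:
carry_out([
  {"x":0,"y":-0.034,"z":-0.019,"ax":-0.017,"ay":0,"az":0,"gripper":0},
  {"x":0,"y":-0.034,"z":-0.019,"ax":0,"ay":0,"az":0,"gripper":0},
  {"x":0,"y":-0.034,"z":-0.019,"ax":0,"ay":0,"az":0,"gripper":0},
  {"x":0,"y":-0.034,"z":-0.019,"ax":0,"ay":0,"az":0,"gripper":0},
  {"x":0,"y":-0.034,"z":-0.019,"ax":0,"ay":0,"az":0,"gripper":0},
  {"x":0,"y":-0.034,"z":-0.019,"ax":0,"ay":0,"az":0,"gripper":0},
  {"x":0,"y":-0.034,"z":-0.019,"ax":0,"ay":0,"az":0,"gripper":0},
  {"x":0,"y":-0.034,"z":-0.019,"ax":0,"ay":0,"az":0,"gripper":0},
  {"x":0,"y":-0.034,"z":-0.019,"ax":0,"ay":0,"az":0,"gripper":0},
  {"x":0,"y":-0.034,"z":-0.019,"ax":0,"ay":0,"az":0,"gripper":0},
  {"x":0,"y":-0.034,"z":-0.019,"ax":0,"ay":0,"az":0,"gripper":0},
  {"x":0,"y":0,"z":0,"ax":0,"ay":0,"az":0,"gripper":0},
])

```text
t: 1.72
eef_pos: [0.4842, -0.2005, 0.2039]
orientation: [77.0, 89.8, -97.2]
force: [-0.1, 1.0, 0.4]
gripper_width: 0.0005
```

```bash
python3 w.py "(-.05,0,.0)"
```

```text
t 1.7167 pos [ 0.4842 -0.2005  0.2039] w 0.0005116605652316219 F [-0.11  0.95  0.39] along -0.05
toolz angle -174.19971214293204 toolx [-0.    -0.004 -1.   ]
rel to tab: along -0.0742 left -0.0206 up 0.1539
tool shift to (-.05,0,.0) [ 0.1538 -0.0201 -0.0251]
```

Emit:
carry_out([
  {"x":0.03,"y":-0.01,"z":-0.01,"ax":0.04,"ay":0,"az":0,"gripper":0},
  {"x":0.03,"y":-0.01,"z":-0.01,"ax":0,"ay":0,"az":0,"gripper":0},
  {"x":0.03,"y":0,"z":0,"ax":0,"ay":0,"az":0,"gripper":0},
  {"x":0.03,"y":0,"z":0,"ax":0,"ay":0,"az":0,"gripper":0},
  {"x":0.02,"y":0,"z":0,"ax":0,"ay":0,"az":0,"gripper":0},
  {"x":0,"y":0,"z":0,"ax":0,"ay":0,"az":0,"gripper":0},
  {"x":0,"y":0,"z":0,"ax":0,"ay":0,"az":0,"gripper":0},
])

```text
t: 2.3
eef_pos: [0.5077, -0.1744, 0.0617]
orientation: [141.9, 89.5, -32.8]
force: [-0.1, -0.5, 0.3]
gripper_width: 0.0005
```

```bash
python3 w.py "(-.015,0,.0)"
python3 - <<'E'
from h import *
s=grab_frame("side");fs=s["frame"][:,:,::-1]
cv2.imwrite("pics/s2.png",cv2.resize(fs[90:210,170:330],None,fx=4.5,fy=4.5,interpolation=cv2.INTER_CUBIC))
E
```

```text
t 2.3 pos [ 0.5077 -0.1744  0.0617] w 0.0005272896806609846 F [-0.1  -0.48  0.33] along -0.13
toolz angle -174.66086522596382 toolx [ 0.007 -0.005 -1.   ]
rel to tab: along -0.0492 left 0.004 up 0.0117
tool shift to (-.015,0,.0) [ 0.012   0.0051 -0.0339]
```

View pics/s2.png

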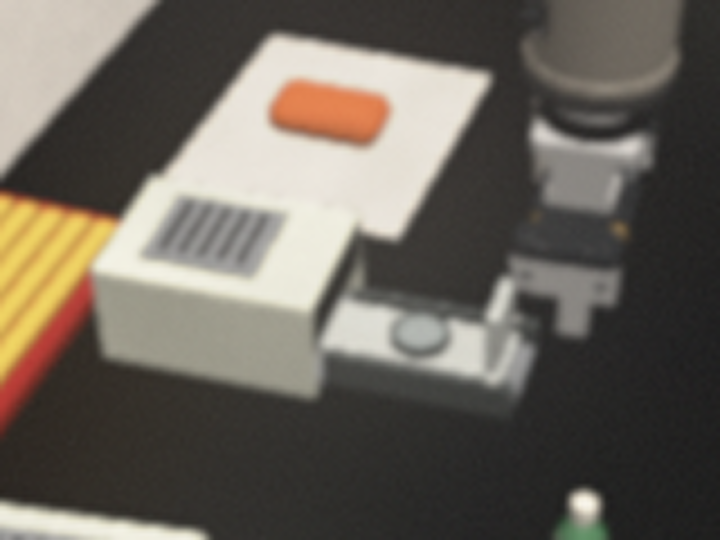

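The closed fingertips stand behind the tab and line up with it, near (570,320) in the crop with the tab at (500,320). I'll lower, trim, and approach until there is contact.

Emit:
carry_out([
  {"x":0.007,"y":0.005,"z":-0.01,"ax":0.034,"ay":0,"az":0,"gripper":0},
  {"x":0.007,"y":0,"z":-0.008,"ax":0,"ay":0,"az":0,"gripper":0},
  {"x":0,"y":0,"z":-0.004,"ax":0,"ay":0,"az":0,"gripper":0},
  {"x":0,"y":0,"z":0,"ax":0,"ay":0,"az":0,"gripper":0},
  {"x":0,"y":0,"z":0,"ax":0,"ay":0,"az":0,"gripper":0},
])

```text
t: 2.77
eef_pos: [0.5342, -0.1792, 0.0538]
orientation: [151.8, 89.1, -24.6]
force: [-0.6, 0.7, 1.1]
gripper_width: 0.0003
```

```bash
python3 w.py "(-.008,0,.0)"
```

```text
t 2.7667 pos [ 0.5342 -0.1792  0.0538] w 0.00028281500038621846 F [-0.6   0.67  1.11] along -0.56
toolz angle -176.39298915390464 toolx [ 0.015 -0.007 -1.   ]
rel to tab: along -0.023 left -0.0023 up 0.0038
tool shift to (-.008,0,.0) [ 0.004  -0.0023 -0.0149]
```

Emit:
carry_out([
  {"x":0.003,"y":-0.002,"z":-0.004,"ax":0,"ay":0,"az":0,"gripper":0},
  {"x":0,"y":0,"z":-0.004,"ax":0,"ay":0,"az":0,"gripper":0},
  {"x":0,"y":0,"z":-0.004,"ax":0,"ay":0,"az":0,"gripper":0},
  {"x":0,"y":0,"z":-0.004,"ax":0,"ay":0,"az":0,"gripper":0},
  {"x":0,"y":0,"z":-0.004,"ax":0,"ay":0,"az":0,"gripper":0},
  {"x":0,"y":0,"z":0,"ax":0,"ay":0,"az":0,"gripper":0},
])

```text
t: 3.27
eef_pos: [0.5552, -0.1757, 0.0523]
orientation: [149.9, 89.1, -26.4]
force: [-1.5, 0.1, 0.7]
gripper_width: 0.0008
```

```bash
python3 w.py "(.03,0,.0)"
```

```text
t 3.2667 pos [ 0.5552 -0.1757  0.0523] w 0.0007759230860091029 F [-1.47  0.11  0.67] along -1.46
toolz angle -176.303360441048 toolx [ 0.015 -0.007 -1.   ]
rel to tab: along -0.0018 left -0.0 up 0.0023
tool shift to (.03,0,.0) [ 0.0028  0.0001 -0.0318]
```

Emit:
carry_out([
  {"x":0.001,"y":0,"z":-0.004,"ax":0,"ay":0,"az":0,"gripper":0},
  {"x":0.001,"y":0,"z":-0.004,"ax":0,"ay":0,"az":0,"gripper":0},
  {"x":0,"y":0,"z":-0.004,"ax":0,"ay":0,"az":0,"gripper":0},
  {"x":0,"y":0,"z":-0.004,"ax":0,"ay":0,"az":0,"gripper":0},
  {"x":0,"y":0,"z":-0.004,"ax":0,"ay":0,"az":0,"gripper":0},
  {"x":0,"y":0,"z":-0.004,"ax":0,"ay":0,"az":0,"gripper":0},
  {"x":0,"y":0,"z":0,"ax":0,"ay":0,"az":0,"gripper":0},
])

```text
t: 3.85
eef_pos: [0.581, -0.1743, 0.0502]
orientation: [146.8, 89.1, -29.5]
force: [-1.9, 0.1, 1.3]
gripper_width: 0.0004
```

```bash
python3 w.py "(.05,0,.0)"
python3 - <<'E'
from h import *
s=grab_frame("side");fs=s["frame"][:,:,::-1]
cv2.imwrite("pics/s3.png",cv2.resize(fs[90:210,170:330],None,fx=4.5,fy=4.5,interpolation=cv2.INTER_CUBIC))
E
```

```text
t 3.85 pos [ 0.581  -0.1743  0.0502] w 0.0004289160675299093 F [-1.93  0.13  1.32] along -1.91
toolz angle -176.32674234835727 toolx [ 0.013 -0.007 -1.   ]
rel to tab: along 0.024 left -0.0002 up 0.0002
tool shift to (.05,0,.0) [ 0.0005 -0.0001 -0.026 ]
```

View pics/s3.png

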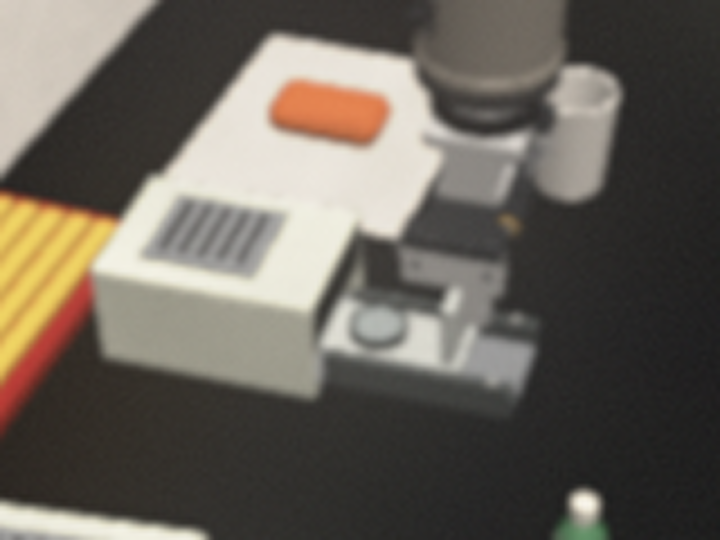

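The tab and the filter have moved inward together, by about 33 mm. From here I go in smaller steps and watch the force.

Emit:
carry_out([
  {"x":0,"y":0,"z":-0.002,"ax":0,"ay":0,"az":0,"gripper":0},
  {"x":0,"y":0,"z":-0.002,"ax":0,"ay":0,"az":0,"gripper":0},
  {"x":0,"y":0,"z":-0.002,"ax":0,"ay":0,"az":0,"gripper":0},
])

```text
t: 4.15
eef_pos: [0.5864, -0.174, 0.0501]
orientation: [145.3, 89.2, -31.1]
force: [-1.7, -1.7, 1.2]
gripper_width: 0.0005
```

Emit:
carry_out([
  {"x":0,"y":0,"z":-0.002,"ax":0,"ay":0,"az":0,"gripper":0},
  {"x":0,"y":0,"z":-0.002,"ax":0,"ay":0,"az":0,"gripper":0},
])

```text
t: 4.32
eef_pos: [0.5905, -0.1738, 0.0501]
orientation: [144.6, 89.2, -31.7]
force: [-3.5, -1.1, 1.0]
gripper_width: 0.0005
```

Emit:
carry_out([
  {"x":0,"y":0,"z":-0.002,"ax":0,"ay":0,"az":0,"gripper":0},
])

```text
t: 4.4
eef_pos: [0.5927, -0.1736, 0.0501]
orientation: [144.5, 89.2, -31.8]
force: [-3.3, -1.0, 1.9]
gripper_width: 0.0002
```

Emit:
carry_out([
  {"x":0,"y":0,"z":-0.002,"ax":0,"ay":0,"az":0,"gripper":0},
])

```text
t: 4.48
eef_pos: [0.5948, -0.1736, 0.0501]
orientation: [144.0, 89.2, -32.4]
force: [-2.8, -0.3, 0.4]
gripper_width: 0.0008
```

Emit:
carry_out([
  {"x":0,"y":0,"z":-0.002,"ax":0,"ay":0,"az":0,"gripper":0},
])

```text
t: 4.57
eef_pos: [0.596, -0.1735, 0.0499]
orientation: [139.1, 89.3, -37.3]
force: [-13.3, -0.8, 9.0]
gripper_width: 0.0008
```

Emit:
carry_out([
  {"x":0,"y":0,"z":-0.002,"ax":0,"ay":0,"az":0,"gripper":0},
])

```text
t: 4.65
eef_pos: [0.5967, -0.1735, 0.0498]
orientation: [130.1, 89.4, -46.3]
force: [-10.9, 0.4, 8.1]
gripper_width: 0.0003
```

Emit:
carry_out([
  {"x":0,"y":0,"z":-0.002,"ax":0,"ay":0,"az":0,"gripper":0},
])

```text
t: 4.73
eef_pos: [0.5976, -0.1735, 0.0497]
orientation: [118.0, 89.5, -58.4]
force: [-8.6, -0.5, 6.4]
gripper_width: -0.0001
```

Emit:
carry_out([
  {"x":0,"y":0,"z":-0.002,"ax":0,"ay":0,"az":0,"gripper":0},
])

```text
t: 4.82
eef_pos: [0.5987, -0.1734, 0.0496]
orientation: [104.9, 89.6, -71.6]
force: [-7.2, -0.2, 5.8]
gripper_width: 0.0007
```

Emit:
carry_out([
  {"x":0,"y":0,"z":-0.002,"ax":0,"ay":0,"az":0,"gripper":0},
])

```text
t: 4.9
eef_pos: [0.6001, -0.1733, 0.0495]
orientation: [92.8, 89.6, -83.7]
force: [-6.5, 0.0, 4.5]
gripper_width: 0.0007
```

Emit:
carry_out([
  {"x":0,"y":0,"z":-0.002,"ax":0,"ay":0,"az":0,"gripper":0},
])

```text
t: 4.98
eef_pos: [0.6017, -0.1732, 0.0495]
orientation: [84.1, 89.6, -92.3]
force: [-5.2, 0.2, 2.9]
gripper_width: 0.0002
```

Emit:
carry_out([
  {"x":0,"y":0,"z":-0.0015,"ax":0,"ay":0,"az":0,"gripper":0},
])

```text
t: 5.07
eef_pos: [0.6031, -0.1731, 0.0495]
orientation: [79.2, 89.6, -97.2]
force: [-4.6, -0.2, 2.1]
gripper_width: 0.0007
```

Emit:
carry_out([
  {"x":0,"y":0,"z":-0.0015,"ax":0,"ay":0,"az":0,"gripper":0},
])

```text
t: 5.15
eef_pos: [0.6047, -0.1731, 0.0496]
orientation: [78.0, 89.6, -98.5]
force: [-3.1, 0.3, 1.9]
gripper_width: 0.0004
```

Emit:
carry_out([
  {"x":0,"y":0,"z":-0.0015,"ax":0,"ay":0,"az":0,"gripper":0},
])

```text
t: 5.23
eef_pos: [0.6065, -0.173, 0.0496]
orientation: [80.2, 89.6, -96.2]
force: [-2.0, 0.3, 1.2]
gripper_width: 0.0004
```

Emit:
carry_out([
  {"x":0,"y":0,"z":-0.001,"ax":0,"ay":0,"az":0,"gripper":0},
])

```text
t: 5.32
eef_pos: [0.6077, -0.1729, 0.0496]
orientation: [81.7, 89.6, -94.8]
force: [-2.3, -0.4, 1.7]
gripper_width: 0.0002
```

Emit:
carry_out([
  {"x":0,"y":0,"z":-0.001,"ax":0,"ay":0,"az":0,"gripper":0},
])

```text
t: 5.4
eef_pos: [0.609, -0.1728, 0.0496]
orientation: [82.6, 89.6, -93.9]
force: [-3.1, -1.0, 1.9]
gripper_width: 0.0005
```

Emit:
carry_out([
  {"x":0,"y":0,"z":-0.001,"ax":0,"ay":0,"az":0,"gripper":0},
])

```text
t: 5.48
eef_pos: [0.6101, -0.1728, 0.0496]
orientation: [82.9, 89.6, -93.6]
force: [-5.2, -0.9, 2.6]
gripper_width: 0.0004
```

The force is rising again about 14 mm past the peak, which fits the seat followed by the buffer. I'll push one small step more to confirm, then back off.

Emit:
carry_out([
  {"x":0,"y":0,"z":-0.001,"ax":0,"ay":0,"az":0,"gripper":0},
])

```text
t: 5.57
eef_pos: [0.6108, -0.1727, 0.0496]
orientation: [77.1, 89.6, -99.3]
force: [-7.0, -0.1, 5.1]
gripper_width: 0.0005
```

Emit:
carry_out([
  {"x":0,"y":0,"z":-0.001,"ax":0,"ay":0,"az":0,"gripper":0},
])

```text
t: 5.65
eef_pos: [0.6113, -0.1727, 0.0495]
orientation: [67.7, 89.6, -108.8]
force: [-8.3, -1.1, 6.2]
gripper_width: 0.0003
```

The slope is about 3 N/mm, so this is the buffer. Backing off gently.

Emit:
carry_out([
  {"x":0,"y":0,"z":0.002,"ax":0,"ay":0,"az":0,"gripper":0},
  {"x":0,"y":0,"z":0.002,"ax":0,"ay":0,"az":0,"gripper":0},
  {"x":0,"y":0,"z":0.002,"ax":0,"ay":0,"az":0,"gripper":0},
  {"x":0,"y":0,"z":0.003,"ax":0,"ay":0,"az":0,"gripper":0},
])

```text
t: 5.98
eef_pos: [0.6033, -0.1729, 0.0497]
orientation: [81.7, 89.6, -94.7]
force: [-0.1, 0.2, -0.4]
gripper_width: 0.0008
```

Emit:
carry_out([
  {"x":0,"y":0,"z":0.01,"ax":0,"ay":0,"az":0,"gripper":0},
  {"x":0,"y":0,"z":0.02,"ax":0,"ay":0,"az":0,"gripper":0},
  {"x":0,"y":0,"z":0.03,"ax":0,"ay":0,"az":0,"gripper":0},
  {"x":0,"y":0,"z":0.03,"ax":0,"ay":0,"az":0,"gripper":0},
  {"x":0,"y":0,"z":0.02,"ax":0,"ay":0,"az":0,"gripper":0},
  {"x":0,"y":0,"z":0,"ax":0,"ay":0,"az":0,"gripper":0},
])

```text
t: 6.48
eef_pos: [0.4872, -0.1788, 0.0491]
orientation: [108.4, 89.6, -67.9]
force: [0.4, -1.0, 0.3]
gripper_width: 0.0005
```

```bash
python3 w.py
python3 - <<'E'
from h import *
s=grab_frame("side");fs=s["frame"][:,:,::-1]
t=grab_frame("top");ft=t["frame"][:,:,::-1]
a=cv2.resize(fs[90:270,130:330],None,fx=2.2,fy=2.2,interpolation=cv2.INTER_CUBIC)
b=cv2.resize(ft[80:240,170:350],None,fx=1.9,fy=1.9*396/304,interpolation=cv2.INTER_CUBIC)
b=cv2.resize(b,(340,396))
cv2.imwrite("pics/s4.png",np.hstack([a,b]))
E
```

```text
t 6.4833 pos [ 0.4872 -0.1788  0.0491] w 0.0005246940853203566 F [ 0.37 -1.01  0.27] along 0.31
toolz angle -176.35188938123994 toolx [ 0.003 -0.006 -1.   ]
rel to tab: along -0.0699 left 0.0008 up -0.0009
```

View pics/s4.png

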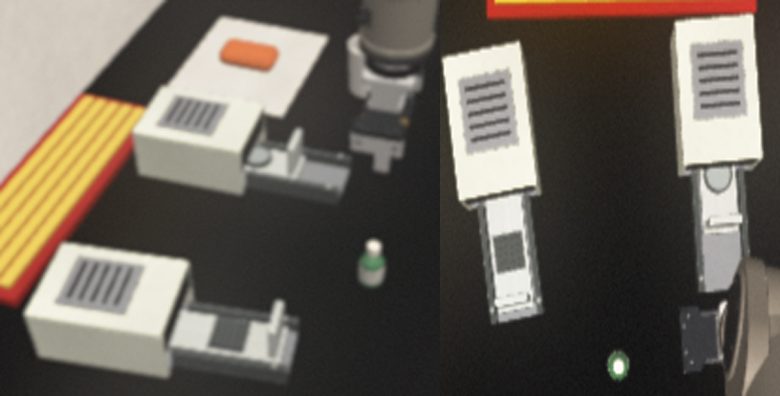

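The side view shows the tab at (295,150) still in, with the filter half inside the slot. The other carriage is out and the vial is standing. I'll wait a second and measure whether the carriage creeps.

```bash
cat > m.py <<'E'
from h import *
import sys
t=grab_frame("top");f=t["frame"]
np.save(sys.argv[1],f)
c=f[145:190,306:335]; print(read_state()["t"])
# tab top: brightest row cluster
m=(f.min(2)>215).astype(np.uint8); m[:150]=0; m[200:]=0; m[:,:308]=0; m[:,336:]=0
n,l,st,ce=cv2.connectedComponentsWithStats(m)
for i in range(1,n):
    if st[i,4]>8: print(st[i],ce[i].round(2),onz(t,*ce[i],.078).round(4))
E
python3 m.py a.npy
```

```text
6.6333
[308 152  22  19 235] [317.76 162.43] [ 0.6367 -0.1628  0.078 ]
```

Emit:
carry_out([
  {"x":-0.02,"y":0,"z":0,"ax":0,"ay":0,"az":0,"gripper":0},
  {"x":-0.03,"y":0,"z":0,"ax":0,"ay":0,"az":0,"gripper":0},
  {"x":-0.03,"y":0,"z":0,"ax":0,"ay":0,"az":0,"gripper":0},
  {"x":-0.02,"y":0,"z":0,"ax":0,"ay":0,"az":0,"gripper":0},
  {"x":0,"y":0,"z":0,"ax":0,"ay":0,"az":0,"gripper":0},
  {"x":0,"y":0,"z":0,"ax":0,"ay":0,"az":0,"gripper":0},
  {"x":0,"y":0,"z":0,"ax":0,"ay":0,"az":0,"gripper":0},
  {"x":0,"y":0,"z":0,"ax":0,"ay":0,"az":0,"gripper":0},
  {"x":0,"y":0,"z":0,"ax":0,"ay":0,"az":0,"gripper":0},
  {"x":0,"y":0,"z":0,"ax":0,"ay":0,"az":0,"gripper":0},
  {"x":0,"y":0,"z":0,"ax":0,"ay":0,"az":0,"gripper":0},
  {"x":0,"y":0,"z":0,"ax":0,"ay":0,"az":0,"gripper":0},
])

```text
t: 7.63
eef_pos: [0.4981, -0.1748, 0.1502]
orientation: [138.4, 89.6, -37.5]
force: [-0.6, 0.2, 0.0]
gripper_width: 0.0005
```

```bash
python3 m.py b.npy
python3 - <<'E'
from h import *
s=grab_frame("side")["frame"][:,:,::-1]
cv2.imwrite("pics/s5.png",s); print(read_state()["force"])
E
```

```text
7.6833
[308 151  22  20 233] [317.66 162.37] [ 0.6369 -0.1626  0.078 ]
[-0.1838353   0.10884579 -0.16766821]
```

View pics/s5.png

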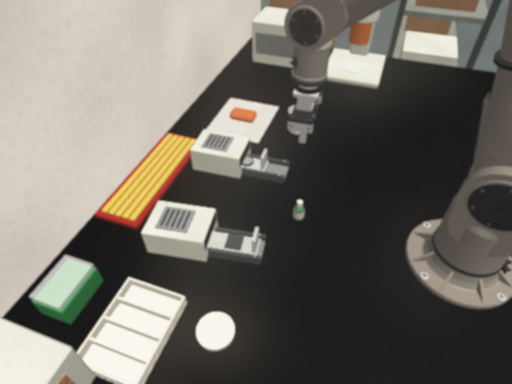

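The carriage hasn't moved over that second: the blob centre shifted only 0.1 px. Side view: tab at about (263,155), other carriage out, vial standing, arm clear. Handing in.

```bash
python3 -c "
from workcell import *
print(sign_off())"
```

```text
the job is handed in; nothing more can be done
None
```

I pushed the round filter's carriage (the right-hand unit) in with closed fingers on its tab until the detent caught. It stayed in by itself after I backed away, and I have handed the job in.

**What I felt:**
- **Detent:** the push peaked at about 13 N with the TCP at x ≈ 0.596, then fell to about 2 N near x ≈ 0.607, where the ball seated. That is roughly 58 mm of travel, estimated from the measured tab position and the finger width.
- **Buffer:** beyond that, the force rose at roughly 3 N per mm. I stopped at about 8 N along the slide, well under 30 N.
- **Upward force:** while pushing, I also read up to 9 N upward on the tool. I took this to be friction of the fingertips on the tab, and it went away when I backed off.

**Last checks:**
- With the arm clear, two top views about 1 s apart showed the carriage in the same place, within 0.1 px. That patch was the tab merged with the bright carriage, so it is a check that nothing crept, not an exact position.
- The force on the tool was about zero.
- In the last pictures the other carriage was still out, the vial was standing and the dish was in place. The arm hid the beaker in the last side view, but I saw it standing mid-push and the arm never went near it.
- The job took about 8 s. No check failed. One move call was refused before anything moved, and I resent it with complete rows.

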